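# Clamp a printing screen and hold it raised for the first card

### The arm

A 6-joint arm with a two-finger parallel gripper is mounted at the origin on the work surface. World frame = base frame: x ahead of the robot, y to its left, z up, the work surface at z = 0. Lengths are in m, angles in rad, forces in N, time in s.
With the tool pointing down it reaches from about 0.375 to 0.925 m from the base axis. Payload 5.7 kg.
Tool frame: the origin (TCP) lies at the very end of the fingers, on their centre line; the grasp point (between the pads) lies 19 mm behind it; z points along the fingers, y is the direction in which the jaws open and shut (so a half turn about z gives the same grasp; the last joint's range is limited). The gripper opens to 85 mm and grips with 20 to 120 N. Pads are 22 mm wide; open, the fingers measure 114 mm over their backs; the gripper's body (76 mm by 85 mm) begins 54 mm behind the grasp point. The pads swing forward as they close: fully open they stand 13 mm farther back than shut.
Start: joints at [-1.388, 0.359, 1.51, -0, 1.272, -0.115], TCP at [0.176, -0.574, 0.231] pointing down, gripper open.
Joint ranges: [-2.97, 2.97], [-1.01, 2.36], [0.21, 2.38], [-0.96, 4.11], [0.2, 2.71], [-2.98, 2.98]. Speed limits (rad/s): [2.39, 2.39, 3.14, 3.14, 3.14, 3.14].

### API

Orientations are given as a unit quaternion [x, y, z, w].
In Python, from plant import manip, eyes, workorder gives the robot as it stands. The module is installed in compiled form; this text tells all that it offers.
- The arm moves only by the tool send_rows, never from a script. Its argument "deltas" is a list of rows, each an object with "dp": the shift along the world's x, y, z in cm, a list of three; "turn": the turn, a rotation vector about the world's x, y, z in units of 8 degrees (1.0 is 8 degrees), a list of three; "jaw": the gripper's target within -1 to 1 (fully open at 1, half-way at 0, shut at -1). A call has 1 to 12 rows; each row shifts and turns the commanded pose from where the row before left it; what a row does not reach is not made up. A row lasts 1/10 s, in which the tool goes at most 50 mm and 8.59 degrees, less where a joint would pass 70% of its speed; a pose out of reach is approached as far as the arm can. A call with a gripper value outside its range is refused whole. The fingers move at their own pace and stop on an object; "grip_force" is the grip in N (left out, the last holds). Time passes only in rows, so rows that do not move let the fingers close. It gives the time, the measured TCP pose, the force and the opening at its end, in the units of the state.
- manip.observe(): the state, without advancing time (a new reading comes with each control period).
- eyes.camera(name): name is "scene" or "top" or "wrist"; returns (picture, depth): 384x512x3 uint8, blue, green, red; 384x512 float32, m along the optical axis (not along the pixel's ray), 0 where there is no reading.
- eyes.camera_info(name): a dict with "vfov" (degrees; the focal length in pixels is half the picture's height over the tangent of half this angle, whatever the lens; pixels are square), "cx", "cy" (the principal point, pixels), "pose" (4x4, takes a point from camera to world coordinates). Camera axes: x right, y up, looking along -z (the intrinsics and any distortion apply to the point x, -y, -z); pixel columns grow to the right and rows downward; lengths in m; the calibration is good to about 2 mm. A picture is of the moment at which its call begins: read the wrist's pose just before it. camera_info takes no time and is no camera call; for the wrist camera it gives the pose at the moment of the call.
- workorder.close_job(): hands the job in, once; it reports no verdict.
Trained networks look in the newest picture that a camera, given by its name, has taken for a name from the list of things; names that differ only in an ending like _2 or _b are one class to them, and where a whole thing is asked for, a point or a joint stands for the part that bears it (a point fixed in the world has none). Each returns a list of dicts, best first, with "score" (0 to 1); they miss things now and then, are a little off and sometimes report something else, mostly with a low value. They report only what shows in the picture. A call takes as long as a camera call.
- eyes.spot_in(target, camera): "point" ([column, row] in pixels, amid what is visible of it).
The state is a dict: "time_s": time; "q": joint angles; "qd": joint speeds; "joint_torque": joint torques, N m; "tcp_pos": TCP position; "tcp_rot": TCP orientation; "contact_force": force on the tool from outside, world axes, zero at the start; "ft_torque": the same for the moment, N m; "grip_width": finger opening in m.
Only numpy, scipy, OpenCV 4.12 (cv2) and the standard library are available. Lean on these libraries where they do the work, as an engineer would, in place of code of your own. Each camera call takes 0.05 s, during which the arm holds its last target.

### The job

The printing screen has just been slid into its two hinge clamps. Press both clamp levers all the way down flat, and only then lift the screen by the bow handle on its front edge to 40 degrees above the board, so that I can lay the first card against the guides under it. Finish while still holding the handle, with the screen kept steady at 40 degrees (it falls shut if let go), and leave the squeegee, the ink jars and the tumbler where they are.

Things in the scene. Friction and masses are not known exactly. Their poses are not given: they have to be found in the camera images.
- board: fixed plywood baseboard of a hinged screen-printing unit, on 8 mm rubber feet, top 26 mm above the table. Origin at table height; +x from the handle side to the hinge side, +y to the left for someone at the handle looking to the hinges, z up. It spans x -103 to 165, y -170 to 170 mm. The screen's two hinge clamps stand at y +95 and -95 mm; their steel ears reach 85 mm above the table
- screen (a joint): angle of the screen about the hinge, rad: 0 = lying shut, grows as the front edge rises, stop at 1.3; falls shut from any angle if let go; 2.5 to 5 N up at the handle lifts it. The screen: aluminium frame 220 (board x) by 300 mm (y), 25 mm square profile, closed mesh at its underside; shut, its front face is at board x -103 mm, its top 55 mm and its mesh 32 mm above the table
- hinge (a point): point on the hinge axis midway between the clamps, at board x 128, y 0, z 38 mm; the axis runs along the board's y; this point stays put when the screen swings
- handle (a point): centre of the bow handle's bar: round, dark steel, 14 mm thick, 120 mm long, parallel to the hinge axis, 48 mm ahead of the frame's front face and joined to it by a leg at each end. Shut, it is 42.5 mm above the bare table (no board under it). It lies 279 mm from the hinge axis along the screen and 4.5 mm to its upper side; the bar can turn in the fingers
- left_lever (a joint): angle of the cam lever of the clamp at board y +95 mm, rad, axis along y: 0 = clamped, lying flat, parallel to the screen, pointing to the handle side; starts open, standing up at 1.0 to 1.5; stops at 0 and 1.55. Stays where it is left (1.5 to 2 N at its end moves it); closed by pushing its end from the hinge side over to the handle side and down
- left_lever_pin (a point): pivot of the left lever, at board x 105, y 95, z 74 mm while the screen lies shut
- left_lever_grip (a point): point in the black grip of the left lever, 75 mm out from its pin and, when flat, 5 mm above it; mid-thickness of the grip, which is 20 mm wide (y), 12 mm thick and ends 90 mm from the pin
- right_lever (a joint): the same for the lever of the clamp at the board's -y side
- right_lever_pin (a point): pivot of the right lever, at board x 105, y -95, z 74 mm while the screen lies shut
- right_lever_grip (a point): the same point in the grip of the right lever
- squeegee: bystander: a squeegee lying flat on the table, wooden stock 200 x 60 x 22 mm with a dark rubber blade along one long side; origin on the table under it; loose
- ink_jar_1: bystander: closed ink jar, 60 mm across and 60 mm high, dark cap; origin at the centre of its underside; loose
- ink_jar_2: bystander: closed ink jar, 48 mm across and 75 mm high, dark cap; origin at the centre of its underside; loose
- tumbler: bystander: white ceramic tumbler, 72 mm across and 85 mm high; origin at the centre of its underside; loose

How it is judged:
By the outcome, as a careful person would: the job done as asked, in the order asked, and still so for the second after the job is handed in, while the arm keeps its last pose, push and grip.
It also fails if it takes over 61 s, if anything falls off the work surface, if the arm or the gripper's body presses on something with over 40 N, if the wrist force passes 120 N, or if a joint passes its speed limit or range.

## Working session

There is one attempt and no reset: what is moved stays moved. The work goes in short steps, Python scripts to look and compute and a tool call to move; the robot and the scene stay as the last step left them, time stands still between calls to the robot, and variables do not carry over. Pictures are saved under pics/ and viewed, and the job is handed in when it is done.

Besides the shell and the picture viewer there is one more tool, called after "Call:" as name([rows], argument=value, ...), one row to a line, values as JSON. send_rows: Moves the arm, as the interface text tells. Its arguments: {"type":"object","properties":{"deltas":{"type":"array","items":{"type":"object","properties":{"dp":{"type":"array","items":{"type":"number"}},"turn":{"type":"array","items":{"type":"number"}},"jaw":{"type":"number"}}}},"grip_force":{"type":"number"}},"required":["deltas"]}

```bash
mkdir -p pics; python3 - <<'E'
from plant import manip, eyes, workorder
import cv2,numpy as np
for n in ["scene","top"]:
    p,d=eyes.camera(n); cv2.imwrite(f"pics/{n}0.png",p); np.savez(f"{n}0.npz",p=p,d=d)
    i=eyes.camera_info(n); print(n,{k:(np.round(v,4).tolist() if k=='pose' else v) for k,v in i.items()})
    for t in ["handle","left_lever_grip","left_lever_pin","board","squeegee","ink_jar_1","tumbler"]:
        print(t,[(round(r['score'],2),np.round(r['point']).tolist()) for r in eyes.spot_in(t,n)][:4])
s=manip.observe();print({k:np.round(v,3).tolist() for k,v in s.items()})
E
```

```text
scene {'vfov': 52.63146264467505, 'cx': 257.1005626271467, 'cy': 184.3755267980511, 'pose': [[0.3291, -0.7025, 0.631, 1.341], [0.9443, 0.2504, -0.2137, -0.314], [-0.0079, 0.6662, 0.7457, 1.0743], [0.0, 0.0, 0.0, 1.0]]}
handle [(0.66, [294.0, 203.0]), (0.45, [266.0, 205.0]), (0.25, [294.0, 209.0])]
left_lever_grip [(0.59, [327.0, 207.0])]
left_lever_pin [(0.44, [329.0, 210.0]), (0.35, [262.0, 205.0])]
board [(0.59, [293.0, 209.0])]
squeegee [(0.65, [147.0, 245.0])]
ink_jar_1 [(0.75, [367.0, 150.0])]
tumbler [(0.6, [144.0, 179.0])]
top {'vfov': 45.03000624344726, 'cx': 257.30049849206483, 'cy': 183.3600842225614, 'pose': [[0.006, 0.9978, -0.0661, 0.412], [-0.9998, 0.0073, 0.02, 0.0064], [0.0204, 0.066, 0.9976, 1.5259], [0.0, 0.0, 0.0, 1.0]]}
handle [(0.87, [222.0, 161.0])]
left_lever_grip [(0.56, [381.0, 169.0])]
left_lever_pin []
board [(0.95, [227.0, 160.0])]
squeegee [(0.91, [382.0, 172.0])]
ink_jar_1 [(0.87, [106.0, 208.0]), (0.67, [122.0, 166.0])]
tumbler [(0.6, [378.0, 242.0])]
{'time_s': 0.8, 'q': [-1.388, 0.359, 1.51, -0.0, 1.272, -0.115], 'qd': [-0.0, 0.001, -0.001, -0.0, 0.0, -0.001], 'joint_torque': [-0.003, -52.753, -27.903, -0.0, 0.001, 0.0], 'tcp_pos': [0.176, -0.574, 0.231], 'tcp_rot': [0.989, 0.148, -0.0, -0.0], 'contact_force': [0.2, 0.082, -0.711], 'ft_torque': [-0.002, 0.005, -0.026], 'grip_width': 0.085}
```

```bash
python3 - <<'E'
import cv2
for n,b in [("scene",(60,100,420,300)),("top",(60,80,420,290))]:
    p=cv2.imread(f"pics/{n}0.png");x0,y0,x1,y1=b
    q=cv2.resize(p[y0:y1,x0:x1],None,fx=2.2,fy=2.2,interpolation=cv2.INTER_CUBIC);cv2.imwrite(f"pics/{n}0z.png",q)
E
```

```text
(no output)
```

View pics/scene0z.png

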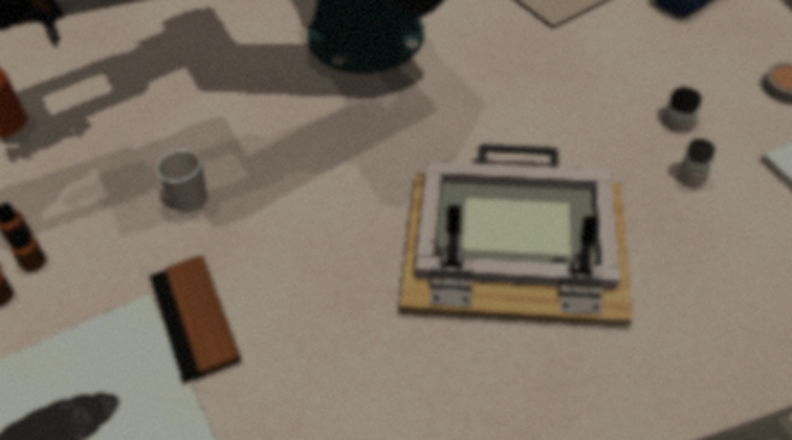

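View pics/top0z.png

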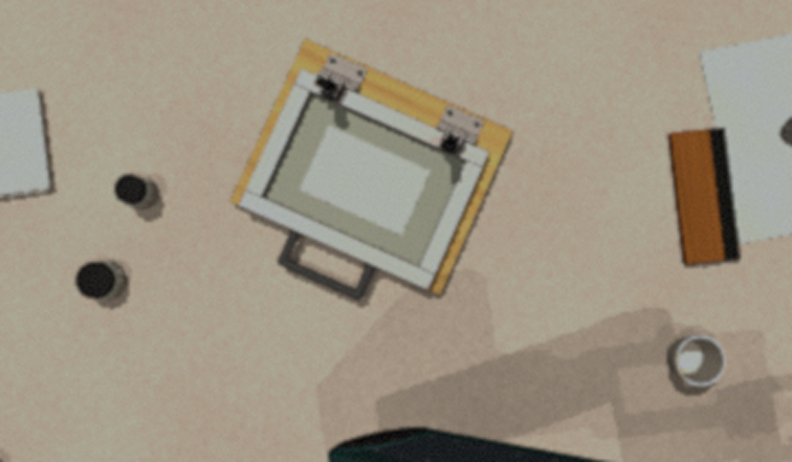

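```bash
cat > h.py <<'E'
import numpy as np,cv2
from plant import eyes
def cloud(n,d):
    i=eyes.camera_info(n);f=192/np.tan(np.radians(i['vfov']/2));P=np.array(i['pose'])
    v,u=np.mgrid[0:384,0:512]
    c=np.stack([(u-i['cx'])/f*d,-(v-i['cy'])/f*d,-d],-1)
    return c@P[:3,:3].T+P[:3,3]
def proj(n,X):
    i=eyes.camera_info(n);f=192/np.tan(np.radians(i['vfov']/2));P=np.array(i['pose'])
    c=(np.atleast_2d(X)-P[:3,3])@P[:3,:3]
    return np.stack([i['cx']+f*c[:,0]/-c[:,2],i['cy']-f*c[:,1]/-c[:,2]],-1)
E
python3 - <<'E'
from h import *
for n in ["top","scene"]:
    z=np.load(n+"0.npz");w=cloud(n,z['d'])
    ok=(z['d']>0)&(w[...,0]>.35)&(w[...,0]<.95)&(w[...,1]<.4)&(w[...,1]>-.3) 
    t=ok&(abs(w[...,2])<.01);print(n,"table z",np.median(w[...,2][t]),w[...,2][t].std())
    m=ok&(w[...,2]>.015)&(w[...,0]<.95)&(w[...,1]<.3)&(w[...,1]>-.25)
    k,l,s,c=cv2.connectedComponentsWithStats(m.astype(np.uint8))
    j=1+np.argmax(s[1:,4]);mm=l==j;print(s[j],c[j])
    for lo,hi in[(.018,.033),(.015,.2),(.046,.062)]:
        q=mm&(w[...,2]>lo)&(w[...,2]<hi);r=cv2.minAreaRect(w[q][:,:2].astype(np.float32));print(lo,hi,q.sum(),r)
    q=mm&(w[...,2]>.09);print("levers",w[q][np.argsort(w[q][:,1])][::max(1,q.sum()//15)].round(3).tolist())
E
```

```text
top table z 0.0009047931443733059 0.0033455979452223137
[ 165   98  128  118 8812] [227.95665002 157.10383568]
0.018 0.033 3718 ((0.6018678545951843, 0.07042977213859558), (0.34089136123657227, 0.2710520625114441), 66.2486801147461)
0.015 0.2 8812 ((0.5781197547912598, 0.08066017925739288), (0.34052667021751404, 0.3232817053794861), 66.38706970214844)
0.046 0.062 2443 ((0.5628953576087952, 0.08741039037704468), (0.3002242147922516, 0.2891792058944702), 66.40324401855469)
levers [[0.64, -0.061, 0.093], [0.616, -0.05, 0.147], [0.614, -0.046, 0.16], [0.612, -0.043, 0.157], [0.65, -0.043, 0.09], [0.611, -0.04, 0.161], [0.609, -0.037, 0.157], [0.64, -0.036, 0.091], [0.617, -0.034, 0.163], [0.709, 0.12, 0.102], [0.698, 0.121, 0.125], [0.698, 0.123, 0.091], [0.695, 0.126, 0.167], [0.701, 0.13, 0.165], [0.7, 0.13, 0.16], [0.692, 0.135, 0.166], [0.702, 0.139, 0.164]]
scene table z -0.0010579950034088625 0.002181742446740088
[ 242  165  106   82 6938] [295.0670222  209.30772557]
0.018 0.033 3616 ((0.60633385181427, 0.06913146376609802), (0.34085702896118164, 0.27045944333076477), 66.8860855102539)
0.015 0.2 6938 ((0.5790493488311768, 0.08136756718158722), (0.34063079953193665, 0.3287022113800049), 66.34105682373047)
0.046 0.062 1828 ((0.5627778172492981, 0.08826048672199249), (0.3003172278404236, 0.28457552194595337), 66.4057846069336)
levers [[0.635, -0.053, 0.091], [0.626, -0.05, 0.113], [0.628, -0.047, 0.11], [0.631, -0.045, 0.113], [0.624, -0.043, 0.153], [0.617, -0.04, 0.163], [0.629, -0.038, 0.147], [0.628, -0.034, 0.125], [0.707, 0.121, 0.103], [0.699, 0.123, 0.142], [0.706, 0.125, 0.13], [0.7, 0.127, 0.157], [0.694, 0.13, 0.163], [0.713, 0.132, 0.105], [0.707, 0.135, 0.152], [0.708, 0.138, 0.146]]
```

```bash
python3 - <<'E'
import cv2
for n,b in [("scene",(235,155,355,255)),("top",(160,90,300,220))]:
    p=cv2.imread(f"pics/{n}0.png");x0,y0,x1,y1=b
    q=cv2.resize(p[y0:y1,x0:x1],None,fx=5,fy=5,interpolation=cv2.INTER_CUBIC)
    q=cv2.resize(q,(min(800,q.shape[1]),min(600,q.shape[0]))) if q.shape[0]>600 else q
    cv2.imwrite(f"pics/{n}0y.png",q);print(q.shape)
E
```

```text
(500, 600, 3)
(600, 700, 3)
```

Call:
send_rows([
  {"dp": [2.85,3.03,0],"turn": [0,0,0.4],"jaw": -1},
  {"dp": [2.85,3.03,0],"turn": [0,0,0.4],"jaw": -1},
  {"dp": [2.85,3.03,0],"turn": [0,0,0.4],"jaw": -1},
  {"dp": [2.85,3.03,0],"turn": [0,0,0.4],"jaw": -1},
  {"dp": [2.85,3.03,0],"turn": [0,0,0.4],"jaw": -1},
  {"dp": [2.85,3.03,0],"turn": [0,0,0.4],"jaw": -1},
  {"dp": [2.85,3.03,0],"turn": [0,0,0.4],"jaw": -1},
  {"dp": [2.85,3.03,0],"turn": [0,0,0.4],"jaw": -1},
  {"dp": [2.85,3.03,0],"turn": [0,0,0.4],"jaw": -1},
  {"dp": [2.85,3.03,0],"turn": [0,0,0.4],"jaw": -1},
  {"dp": [2.85,3.03,0],"turn": [0,0,0.4],"jaw": -1},
  {"dp": [2.85,3.03,0],"turn": [0,0,0.4],"jaw": -1},
], grip_force=60)

```text
time_s: 2.0
tcp_pos: [0.5191, -0.2086, 0.2315]
tcp_rot: [0.885, 0.466, 0.0, 0.0]
contact_force: [0.6, -0.8, -0.7]
grip_width: -0.0
```

```bash
cat >> h.py <<'E'
YAW=np.radians(-23.62);O=np.array([.575,.0822,0])
EX=np.array([np.cos(YAW),np.sin(YAW),0]);EY=np.array([-np.sin(YAW),np.cos(YAW),0])
def b2w(x,y,z): return O+EX*x/1000+EY*y/1000+np.array([0,0,z/1000])
def st():
    from plant import manip
    from scipy.spatial.transform import Rotation as R
    s=manip.observe();r=R.from_quat(s['tcp_rot']).as_matrix();p=np.array(s['tcp_pos'])
    b=p-O
    print("t",round(s['time_s'],2),"p",p.round(4),"board mm",np.round([b@EX*1000,b@EY*1000,p[2]*1000],1),"F",np.round(s['contact_force'],2),"gw",round(s['grip_width'],4))
    print("toolz",r[:,2].round(3),"tool y yaw",np.degrees(np.arctan2(r[1,1],r[0,1])).round(1),"q",np.round(s['q'],2))
E
python3 -c "
from h import *
st()
for th in [1.4,1.2,1,.8,.6,.4,.2,0]:
    c,s=np.cos(th),np.sin(th);x=105-80*c+11*s+14.5;z=74+80*s+11*c
    print(th,round(x,1),round(z,1),(EX*x/10).round(2)[:2])
"
```

```text
t 2.0 p [ 0.5191 -0.2086  0.2315] board mm [  65.3 -288.8  231.5] F [ 0.65 -0.76 -0.72] gw -0.0
toolz [ 0. -0. -1.] tool y yaw -34.4 q [-0.51  0.3   1.6  -0.    1.24  0.09]
1.4 116.7 154.7 [10.7  -4.68]
1.2 100.8 152.5 [ 9.23 -4.04]
1 85.5 147.3 [ 7.84 -3.43]
0.8 71.7 139.1 [ 6.57 -2.87]
0.6 59.7 128.3 [ 5.47 -2.39]
0.4 50.1 115.3 [ 4.59 -2.01]
0.2 43.3 100.7 [ 3.97 -1.73]
0 39.5 85.0 [ 3.62 -1.58]
```

Call:
send_rows([
  {"dp": [2.85,3.0,0],"turn": [0,0,0.27],"jaw": -1},
  {"dp": [2.85,3.0,0],"turn": [0,0,0.27],"jaw": -1},
  {"dp": [2.8,3.0,0],"turn": [0,0,0.27],"jaw": -1},
  {"dp": [2.8,3.0,0],"turn": [0,0,0.27],"jaw": -1},
  {"dp": [2.8,3.0,0],"turn": [0,0,0.27],"jaw": -1},
  {"dp": [0,0,-2],"jaw": -1},
  {"dp": [0,0,-2],"jaw": -1},
  {"dp": [0,0,-2],"jaw": -1},
  {"dp": [0,0,-2],"jaw": -1},
  {"dp": [0,0,0],"jaw": -1},
])

```text
invalid input
```

```bash
python3 -c "
from h import *
st()
p,d=eyes.camera('scene');cv2.imwrite('pics/s1.png',cv2.resize(p[130:260,220:380],None,fx=4.5,fy=4.5,interpolation=cv2.INTER_CUBIC))"
```

```text
t 2.0 p [ 0.5191 -0.2086  0.2315] board mm [  65.3 -288.8  231.5] F [ 0.65 -0.76 -0.72] gw -0.0
toolz [ 0. -0. -1.] tool y yaw -34.4 q [-0.51  0.3   1.6  -0.    1.24  0.09]
```

View pics/s1.png

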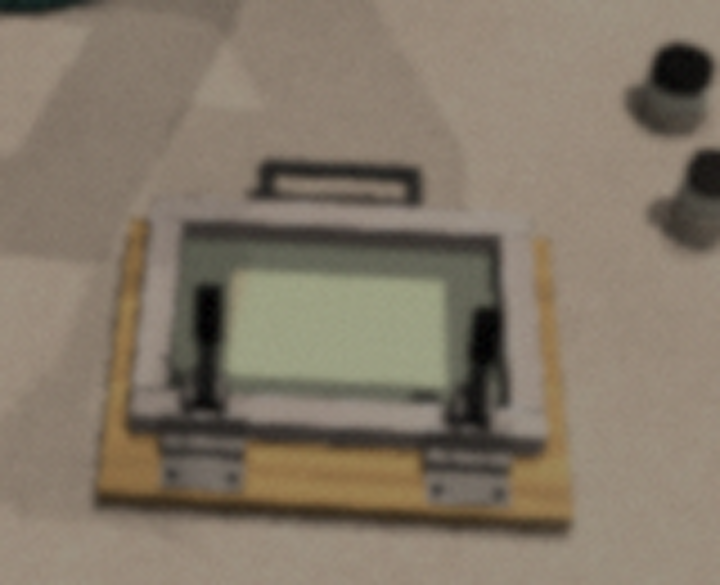

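Call:
send_rows([
  {"dp": [2.85,3.0,0],"turn": [0,0,0.27],"jaw": -1},
  {"dp": [2.85,3.0,0],"turn": [0,0,0.27],"jaw": -1},
  {"dp": [2.8,3.0,0],"turn": [0,0,0.27],"jaw": -1},
  {"dp": [2.8,3.0,0],"turn": [0,0,0.27],"jaw": -1},
  {"dp": [2.8,3.0,0],"turn": [0,0,0.27],"jaw": -1},
  {"dp": [0,0,-2],"turn": [0,0,0],"jaw": -1},
  {"dp": [0,0,-2],"turn": [0,0,0],"jaw": -1},
  {"dp": [0,0,-2],"turn": [0,0,0],"jaw": -1},
  {"dp": [0,0,-2],"turn": [0,0,0],"jaw": -1},
  {"dp": [0,0,0],"turn": [0,0,0],"jaw": -1},
])

```text
time_s: 3.05
tcp_pos: [0.6567, -0.0597, 0.1482]
tcp_rot: [0.837, 0.546, -0.002, -0.002]
contact_force: [-1.5, 0.0, -0.7]
grip_width: -0.0005
```

```bash
python3 -c "
from h import *
st()
p,d=eyes.camera('scene');cv2.imwrite('pics/s2.png',cv2.resize(p[130:260,220:380],None,fx=4.5,fy=4.5,interpolation=cv2.INTER_CUBIC))"
```

```text
t 3.05 p [ 0.6567 -0.0597  0.1482] board mm [131.7 -97.3 148.2] F [-1.45  0.01 -0.74] gw -0.0005
toolz [-0.006  0.001 -1.   ] tool y yaw -23.7 q [-0.2   0.52  1.46 -0.    1.17  0.22]
```

View pics/s2.png

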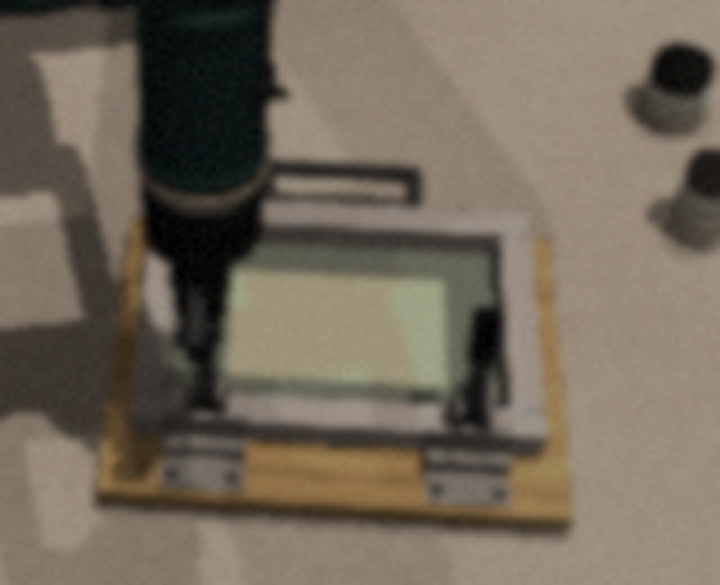

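Call:
send_rows([
  {"dp": [-1.29,0.78,0.2],"turn": [0,0,0],"jaw": -1},
  {"dp": [-0.92,0.4,0.2],"turn": [0,0,0],"jaw": -1},
  {"dp": [-0.55,0.24,0],"turn": [0,0,0],"jaw": -1},
  {"dp": [-0.73,0.32,-0.25],"turn": [0,0,0],"jaw": -1},
  {"dp": [-0.69,0.3,-0.25],"turn": [0,0,0],"jaw": -1},
  {"dp": [-0.64,0.28,-0.4],"turn": [0,0,0],"jaw": -1},
  {"dp": [-0.64,0.28,-0.4],"turn": [0,0,0],"jaw": -1},
  {"dp": [-0.55,0.24,-0.55],"turn": [0,0,0],"jaw": -1},
  {"dp": [-0.55,0.24,-0.55],"turn": [0,0,0],"jaw": -1},
  {"dp": [-0.46,0.2,-0.65],"turn": [0,0,0],"jaw": -1},
  {"dp": [-0.43,0.19,-0.65],"turn": [0,0,0],"jaw": -1},
])

```text
time_s: 4.2
tcp_pos: [0.5838, -0.025, 0.1175]
tcp_rot: [0.837, 0.547, -0.0, -0.0]
contact_force: [0.1, -0.3, 1.4]
grip_width: -0.0004
```

```bash
python3 -c "
from h import *
st()
p,d=eyes.camera('scene');cv2.imwrite('pics/s3.png',cv2.resize(p[130:260,220:380],None,fx=4.5,fy=4.5,interpolation=cv2.INTER_CUBIC))"
```

```text
t 4.2 p [ 0.5838 -0.025   0.1175] board mm [ 51.1 -94.7 117.5] F [ 0.15 -0.29  1.36] gw -0.0004
toolz [-0.001  0.    -1.   ] tool y yaw -23.7 q [-0.16  0.46  1.67  0.    1.02  0.25]
```

View pics/s3.png

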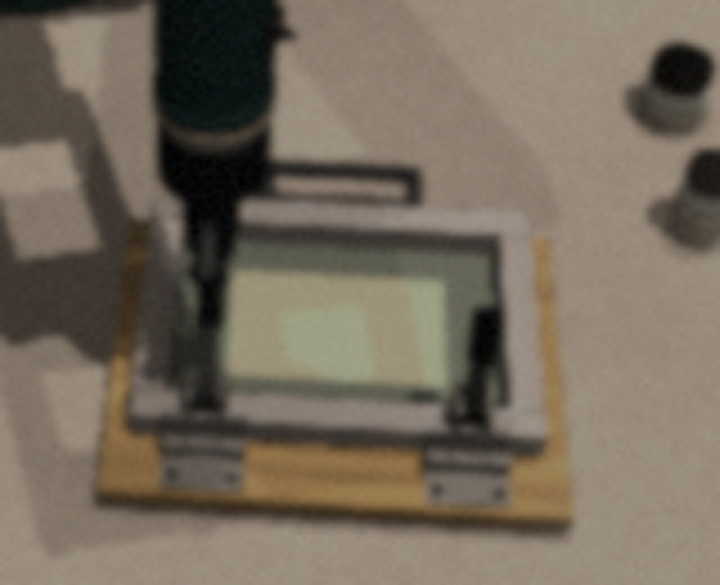

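Call:
send_rows([
  {"dp": [-0.32,0.14,-0.75],"turn": [0,0,0],"jaw": -1},
  {"dp": [-0.32,0.14,-0.75],"turn": [0,0,0],"jaw": -1},
  {"dp": [-0.16,0.07,-0.7],"turn": [0,0,0],"jaw": -1},
  {"dp": [-0.16,0.07,-0.6],"turn": [0,0,0],"jaw": -1},
  {"dp": [0,0,-0.3],"turn": [0,0,0],"jaw": -1},
  {"dp": [0,0,0],"turn": [0,0,0],"jaw": -1},
])

```text
time_s: 4.85
tcp_pos: [0.5746, -0.0211, 0.0866]
tcp_rot: [0.837, 0.547, -0.0, -0.0]
contact_force: [-0.2, -0.9, -0.1]
grip_width: 0.0001
```

```bash
python3 -c "
from h import *
st()"
```

```text
t 4.85 p [ 0.5746 -0.0211  0.0866] board mm [ 41.  -94.8  86.6] F [-0.15 -0.88 -0.11] gw 0.0001
toolz [-0.001  0.    -1.   ] tool y yaw -23.7 q [-0.16  0.49  1.71 -0.    0.94  0.26]
```

Press further gently.

Call:
send_rows([
  {"dp": [0,0,-0.2],"turn": [0,0,0],"jaw": -1},
  {"dp": [0,0,-0.1],"turn": [0,0,0],"jaw": -1},
  {"dp": [0,0,0],"turn": [0,0,0],"jaw": -1},
])

```text
time_s: 5.15
tcp_pos: [0.5753, -0.0212, 0.085]
tcp_rot: [0.837, 0.547, 0.0, 0.0]
contact_force: [-2.0, 0.5, 5.7]
grip_width: -0.0001
```

```bash
python3 -c "
from h import *
st()"
```

```text
t 5.15 p [ 0.5753 -0.0212  0.085 ] board mm [ 41.7 -94.6  85. ] F [-2.04  0.49  5.74] gw -0.0001
toolz [ 0.001 -0.    -1.   ] tool y yaw -23.7 q [-0.16  0.49  1.71 -0.    0.94  0.26]
```

Call:
send_rows([
  {"dp": [0,0,-0.1],"turn": [0,0,0],"jaw": -1},
  {"dp": [0,0,-0.1],"turn": [0,0,0],"jaw": -1},
  {"dp": [0,0,0],"turn": [0,0,0],"jaw": -1},
  {"dp": [0,0,0],"turn": [0,0,0],"jaw": -1},
])

```text
time_s: 5.55
tcp_pos: [0.5753, -0.0212, 0.0846]
tcp_rot: [0.837, 0.547, 0.0, 0.001]
contact_force: [-7.1, -0.2, 19.7]
grip_width: 0.0001
```

Call:
send_rows([
  {"dp": [0,0,1.5],"turn": [0,0,0],"jaw": -1},
  {"dp": [0,0,3.6],"turn": [0,0,0],"jaw": -1},
  {"dp": [0,0,4],"turn": [0,0,0],"jaw": -1},
  {"dp": [0,0,4],"turn": [0,0,0],"jaw": -1},
  {"dp": [2.64,2.3,0],"turn": [0,0,0],"jaw": -1},
  {"dp": [2.64,2.3,0],"turn": [0,0,0],"jaw": -1},
  {"dp": [2.64,2.3,0],"turn": [0,0,0],"jaw": -1},
  {"dp": [2.64,2.3,0],"turn": [0,0,0],"jaw": -1},
  {"dp": [2.64,2.3,0],"turn": [0,0,0],"jaw": -1},
  {"dp": [2.64,2.3,0],"turn": [0,0,0],"jaw": -1},
  {"dp": [0,0,0],"turn": [0,0,0],"jaw": -1},
])

```text
time_s: 6.65
tcp_pos: [0.7364, 0.12, 0.2128]
tcp_rot: [0.837, 0.548, 0.002, 0.0]
contact_force: [0.1, -0.2, -0.4]
grip_width: 0.0002
```

```bash
python3 -c "
from h import *
st()
p,d=eyes.camera('scene');cv2.imwrite('pics/s4.png',cv2.resize(p[130:260,220:380],None,fx=4.5,fy=4.5,interpolation=cv2.INTER_CUBIC))"
```

```text
t 6.65 p [0.7364 0.12   0.2128] board mm [132.7  99.3 212.8] F [ 0.06 -0.21 -0.36] gw 0.0002
toolz [ 0.003  0.001 -1.   ] tool y yaw -23.6 q [0.07 0.58 1.17 0.   1.38 0.48]
```

View pics/s4.png

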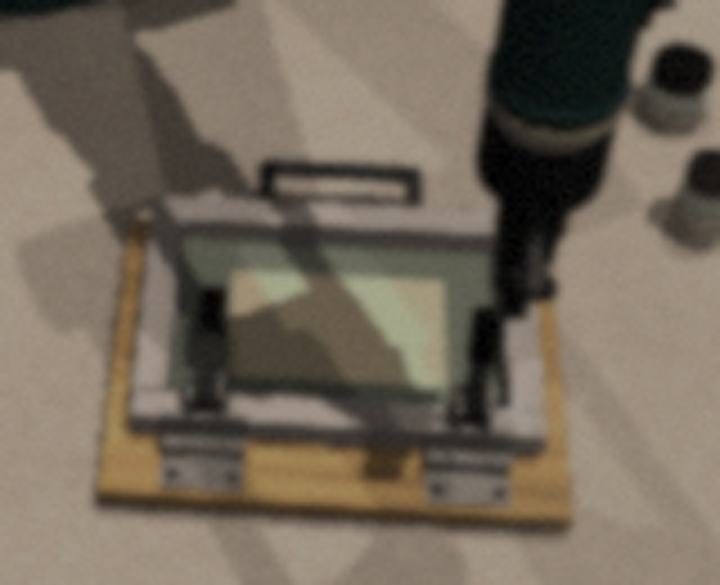

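Call:
send_rows([
  {"dp": [0.1,-0.5,0],"turn": [0,0,0],"jaw": -1},
  {"dp": [0,0,-2],"turn": [0,0,0],"jaw": -1},
  {"dp": [0,0,-2],"turn": [0,0,0],"jaw": -1},
  {"dp": [0,0,-2],"turn": [0,0,0],"jaw": -1},
  {"dp": [0,0,0],"turn": [0,0,0],"jaw": -1},
])

```text
time_s: 7.2
tcp_pos: [0.7311, 0.1101, 0.1502]
tcp_rot: [0.838, 0.546, -0.003, -0.001]
contact_force: [-0.9, -0.3, -1.2]
grip_width: -0.0
```

```bash
python3 -c "
from h import *
st()
p,d=eyes.camera('top');w=cloud('top',d);b=(w-O);x=b@EX*1000;y=b@EY*1000;z=w[...,2]*1000
m=(d>0)&(abs(y+95)<10)&(x>0)&(x<120)
for a in range(0,120,10):
    q=m&(x>=a)&(x<a+10);print(a,q.sum(),np.median(z[q]) if q.sum() else 0,z[q].max() if q.sum() else 0)
"
```

```text
t 7.2 p [0.7311 0.1101 0.1502] board mm [131.9  88.1 150.2] F [-0.94 -0.33 -1.24] gw -0.0
toolz [-0.007 -0.001 -1.   ] tool y yaw -23.8 q [ 0.06  0.63  1.25 -0.    1.27  0.47]
0 19 34.19113655888806 39.37633761108516
10 26 34.12062055273135 90.54517480497238
20 21 84.51560365671695 91.24660871655155
30 21 84.3325663593062 89.58959046427806
40 20 86.0650232587461 87.87226784306257
50 20 85.59376040430266 91.04678352607488
60 16 82.00207400950843 87.68073404351084
70 20 81.96869203263924 89.91384683733772
80 19 82.89200277150965 87.37971930453003
90 22 80.88355902824861 86.158553425008
100 21 81.69431079699851 87.96721973587584
110 15 76.26094938722972 86.79297251515638
```

Call:
send_rows([
  {"dp": [0.24,0.55,0],"turn": [0,0,0],"jaw": -1},
  {"dp": [-1.37,0.6,0],"turn": [0,0,0],"jaw": -1},
  {"dp": [-0.92,0.4,0.2],"turn": [0,0,0],"jaw": -1},
  {"dp": [-0.55,0.24,0],"turn": [0,0,0],"jaw": -1},
  {"dp": [-0.73,0.32,-0.25],"turn": [0,0,0],"jaw": -1},
  {"dp": [-0.69,0.3,-0.25],"turn": [0,0,0],"jaw": -1},
  {"dp": [-0.64,0.28,-0.4],"turn": [0,0,0],"jaw": -1},
  {"dp": [-0.64,0.28,-0.4],"turn": [0,0,0],"jaw": -1},
  {"dp": [-0.55,0.24,-0.55],"turn": [0,0,0],"jaw": -1},
  {"dp": [-0.55,0.24,-0.55],"turn": [0,0,0],"jaw": -1},
  {"dp": [-0.46,0.2,-0.65],"turn": [0,0,0],"jaw": -1},
  {"dp": [-0.43,0.19,-0.65],"turn": [0,0,0],"jaw": -1},
])

```text
time_s: 8.45
tcp_pos: [0.6607, 0.1505, 0.1175]
tcp_rot: [0.837, 0.547, -0.0, -0.0]
contact_force: [-0.2, 0.0, 2.4]
grip_width: -0.0002
```

```bash
python3 -c "
from h import *
st()
p,d=eyes.camera('scene');cv2.imwrite('pics/s5.png',cv2.resize(p[130:260,220:380],None,fx=4.5,fy=4.5,interpolation=cv2.INTER_CUBIC))"
```

```text
t 8.45 p [0.6607 0.1505 0.1175] board mm [ 51.2  96.9 117.5] F [-0.18  0.05  2.38] gw -0.0002
toolz [-0.001  0.    -1.   ] tool y yaw -23.7 q [0.12 0.58 1.44 0.   1.12 0.54]
```

View pics/s5.png

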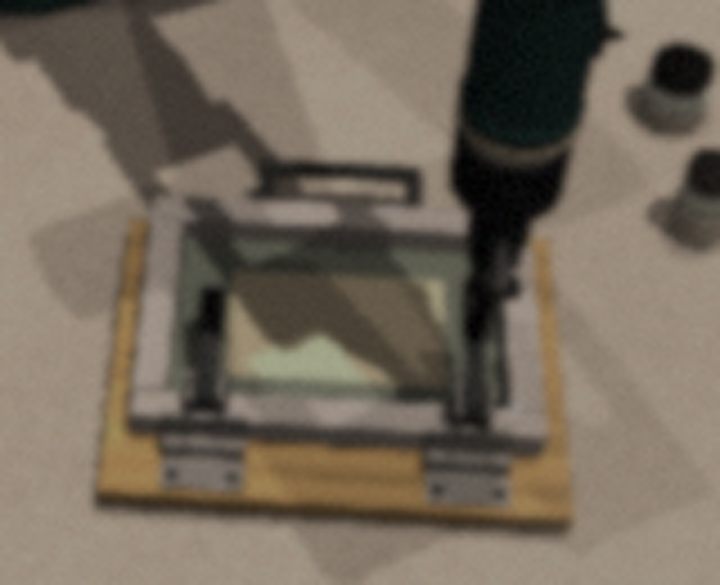

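Call:
send_rows([
  {"dp": [-0.32,0.14,-0.75],"turn": [0,0,0],"jaw": -1},
  {"dp": [-0.32,0.14,-0.75],"turn": [0,0,0],"jaw": -1},
  {"dp": [-0.16,0.07,-0.7],"turn": [0,0,0],"jaw": -1},
  {"dp": [-0.16,0.07,-0.6],"turn": [0,0,0],"jaw": -1},
  {"dp": [0,0,-0.3],"turn": [0,0,0],"jaw": -1},
  {"dp": [0,0,-0.2],"turn": [0,0,0],"jaw": -1},
  {"dp": [0,0,-0.1],"turn": [0,0,0],"jaw": -1},
  {"dp": [0,0,-0.1],"turn": [0,0,0],"jaw": -1},
  {"dp": [0,0,0],"turn": [0,0,0],"jaw": -1},
])

```text
time_s: 9.4
tcp_pos: [0.6514, 0.1545, 0.0848]
tcp_rot: [0.837, 0.547, -0.0, -0.0]
contact_force: [-5.3, 0.6, 12.2]
grip_width: -0.0
```

```bash
python3 -c "
from h import *
st()"
```

```text
t 9.4 p [0.6514 0.1545 0.0848] board mm [41.  96.9 84.8] F [-5.3   0.59 12.25] gw -0.0
toolz [-0.001  0.    -1.   ] tool y yaw -23.7 q [0.13 0.6  1.49 0.   1.05 0.54]
```

Call:
send_rows([
  {"dp": [0,0,-0.1],"turn": [0,0,0],"jaw": -1},
  {"dp": [0,0,0],"turn": [0,0,0],"jaw": -1},
  {"dp": [0,0,1.5],"turn": [0,0,0],"jaw": -1},
  {"dp": [0,0,3.2],"turn": [0,0,0],"jaw": -1},
  {"dp": [0,0,3.2],"turn": [0,0,0],"jaw": -1},
  {"dp": [-3.58,-0.2,0],"turn": [0,0,0],"jaw": 0},
  {"dp": [-3.58,-0.2,0],"turn": [0,0,0],"jaw": 0},
  {"dp": [-3.58,-0.2,0],"turn": [0,0,0],"jaw": 0},
  {"dp": [-3.58,-0.2,0],"turn": [0,0,0],"jaw": 0},
  {"dp": [-3.58,-0.2,0],"turn": [0,0,0],"jaw": 0},
  {"dp": [-3.58,-0.2,0],"turn": [0,0,0],"jaw": 0},
  {"dp": [0,0,0],"turn": [0,0,0],"jaw": 0},
])

```text
time_s: 10.6
tcp_pos: [0.4312, 0.1419, 0.1609]
tcp_rot: [0.837, 0.547, -0.002, -0.001]
contact_force: [-0.3, 0.0, -0.2]
grip_width: 0.0428
```

```bash
python3 -c "
from h import *
st()
for c in ['top','scene']:
    p,d=eyes.camera(c);w=cloud(c,d);b=(w-O);x=b@EX*1000;y=b@EY*1000;z=w[...,2]*1000
    for yy in (-95,95):
        m=(d>0)&(abs(y-yy)<8)&(x>0)&(x<120);print(c,yy,[(a,int(np.median(z[q])),int(z[q].max())) for a in range(0,120,10) for q in [m&(x>=a)&(x<a+10)] if q.sum()])
    hm=(d>0)&(x<-135)&(x>-170)&(abs(y)<58)&(z>25)&(z<60)
    if hm.sum(): print('handle',hm.sum(),np.median(x[hm]),np.median(z[hm]),y[hm].min(),y[hm].max())
i=eyes.camera_info('wrist');print(np.round(i['pose'],3).tolist())
p,d=eyes.camera('wrist');cv2.imwrite('pics/w1.png',p);np.savez('w1.npz',d=d)
w=cloud('wrist',d);b=(w-O);x=b@EX*1000;y=b@EY*1000;z=w[...,2]*1000
hm=(d>0)&(x<-135)&(x>-170)&(abs(y)<50)&(z>35)&(z<60)
if hm.sum(): print('wrist handle',hm.sum(),np.percentile(x[hm],[2,25,50,75,98]),np.percentile(z[hm],[5,50,95]))
"
```

```text
t 10.6 p [0.4312 0.1419 0.1609] board mm [-155.6   -2.9  160.9] F [-0.33  0.05 -0.21] gw 0.0428
toolz [-0.005 -0.001 -1.   ] tool y yaw -23.7 q [ 0.17  0.24  1.9  -0.    1.01  0.58]
top -95 [(0, 31, 36), (10, 35, 94), (20, 84, 90), (30, 85, 91), (40, 86, 91), (50, 84, 90), (60, 83, 89), (70, 82, 89), (80, 82, 88), (90, 81, 88), (100, 84, 86), (110, 75, 78)]
top 95 [(0, 30, 40), (10, 36, 90), (20, 86, 90), (30, 83, 89), (40, 83, 88), (50, 84, 88), (60, 79, 91), (70, 80, 87), (80, 82, 89), (90, 82, 88), (100, 82, 87), (110, 75, 87)]
handle 27 -149.9256867400561 48.83515164503671 -57.44118247020506 -40.404806451147145
scene -95 [(10, 83, 84), (20, 83, 87), (30, 82, 85), (40, 82, 88), (50, 84, 86), (60, 81, 83), (70, 80, 85), (80, 81, 82), (90, 81, 85), (100, 79, 85), (110, 68, 82)]
scene 95 [(0, 31, 31), (10, 56, 82), (20, 82, 86), (30, 80, 86), (40, 83, 88), (50, 82, 84), (60, 82, 84), (70, 82, 85), (80, 82, 84), (90, 79, 84), (100, 78, 85), (110, 68, 83)]
handle 121 -147.3142301467562 45.47797947076515 -57.24042180686561 57.10850027166702
[[0.916, 0.381, 0.126, 0.472], [-0.401, 0.867, 0.294, 0.218], [0.003, -0.32, 0.947, 0.305], [0.0, 0.0, 0.0, 1.0]]
wrist handle 1506 [-157.24761118 -154.09951814 -150.87395419 -147.33321974 -144.47833373] [45.87209865 49.24759075 50.88190488]
```

View pics/w1.png

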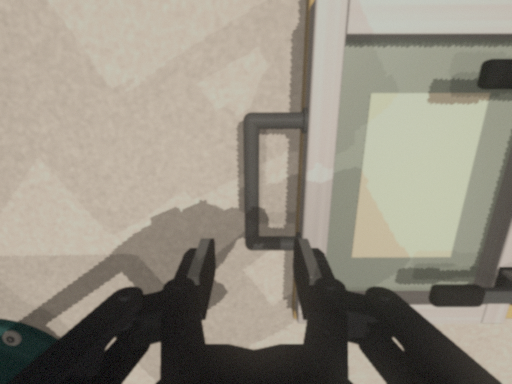

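Call:
send_rows([
  {"dp": [0.3,0.1,0],"turn": [0,0,0],"jaw": 0},
  {"dp": [0,0,-2.2],"turn": [0,0,0],"jaw": 0},
  {"dp": [0,0,-2.2],"turn": [0,0,0],"jaw": 0},
  {"dp": [0,0,-2.2],"turn": [0,0,0],"jaw": 0},
  {"dp": [0,0,0],"turn": [0,0,0],"jaw": 0},
  {"dp": [0,0,0],"turn": [0,0,0],"jaw": 0},
])

```text
time_s: 11.35
tcp_pos: [0.441, 0.1436, 0.0952]
tcp_rot: [0.837, 0.546, -0.0, -0.0]
contact_force: [0.3, -0.8, -0.1]
grip_width: 0.0427
```

```bash
python3 -c "
from h import *
st()"
```

```text
t 11.35 p [0.441  0.1436 0.0952] board mm [-147.4    2.5   95.2] F [ 0.28 -0.77 -0.07] gw 0.0427
toolz [-0. -0. -1.] tool y yaw -23.7 q [0.17 0.35 1.95 0.   0.84 0.58]
```

Call:
send_rows([
  {"dp": [-0.33,0.1,-1],"turn": [0,0,0],"jaw": 0},
  {"dp": [0,0,-1.6],"turn": [0,0,0],"jaw": 0},
  {"dp": [0,0,-1.6],"turn": [0,0,0],"jaw": 0},
  {"dp": [0,0,-1.6],"turn": [0,0,0],"jaw": 0},
  {"dp": [0,0,-1.6],"turn": [0,0,0],"jaw": 0},
  {"dp": [0,0,0],"turn": [0,0,0],"jaw": 0},
  {"dp": [0,0,0],"turn": [0,0,0],"jaw": 0},
])

```text
time_s: 12.05
tcp_pos: [0.437, 0.1447, 0.0216]
tcp_rot: [0.837, 0.547, 0.0, 0.0]
contact_force: [-0.2, 1.4, -1.3]
grip_width: 0.043
```

```bash
python3 -c "
from h import *
st()"
```

```text
t 12.05 p [0.437  0.1447 0.0216] board mm [-151.5    1.9   21.6] F [-0.25  1.39 -1.25] gw 0.043
toolz [ 0.  0. -1.] tool y yaw -23.7 q [0.17 0.48 2.01 0.   0.65 0.58]
```

Call:
send_rows([
  {"dp": [0,0,0],"turn": [0,0,0],"jaw": -1},
  {"dp": [0,0,0],"turn": [0,0,0],"jaw": -1},
  {"dp": [0,0,0],"turn": [0,0,0],"jaw": -1},
  {"dp": [0,0,0],"turn": [0,0,0],"jaw": -1},
  {"dp": [0,0,0],"turn": [0,0,0],"jaw": -1},
], grip_force=60)

```text
time_s: 12.55
tcp_pos: [0.4356, 0.1452, 0.0221]
tcp_rot: [0.838, 0.546, -0.0, -0.001]
contact_force: [-4.5, 4.4, 7.3]
grip_width: 0.0119
```

```bash
python3 -c "
from h import *
st()
pr=None
for a in range(0,44,4):
    t=np.radians(a);x=-279*np.cos(t)+4.5*np.sin(t);z=279*np.sin(t)+4.5*np.cos(t)
    if pr: dx=x-pr[0];dz=z-pr[1];print(a,'world cm',(EX[:2]*dx/10).round(2),round(dz/10,2),'cum z',round(z-4.5,1),'cum x',round(x+279,1))
    pr=(x,z)
"
```

```text
t 12.55 p [0.4356 0.1452 0.0221] board mm [-152.9    1.8   22.1] F [-4.52  4.4   7.31] gw 0.0119
toolz [-0.001  0.001 -1.   ] tool y yaw -23.8 q [0.17 0.48 2.01 0.   0.65 0.58]
4 world cm [ 0.09 -0.04] 1.95 cum z 19.5 cum x 1.0
8 world cm [ 0.22 -0.09] 1.93 cum z 38.8 cum x 3.3
12 world cm [ 0.34 -0.15] 1.91 cum z 57.9 cum x 7.0
16 world cm [ 0.46 -0.2 ] 1.88 cum z 76.7 cum x 12.0
20 world cm [ 0.58 -0.25] 1.84 cum z 95.2 cum x 18.4
24 world cm [ 0.7 -0.3] 1.79 cum z 113.1 cum x 26.0
28 world cm [ 0.81 -0.35] 1.74 cum z 130.5 cum x 34.8
32 world cm [ 0.92 -0.4 ] 1.67 cum z 147.2 cum x 44.8
36 world cm [ 1.02 -0.45] 1.6 cum z 163.1 cum x 55.9
40 world cm [ 1.12 -0.49] 1.52 cum z 178.3 cum x 68.2
```

Call:
send_rows([
  {"dp": [0.03,-0.01,0.5],"turn": [0,0,0],"jaw": -1},
  {"dp": [0.03,-0.01,0.7],"turn": [0,0,0],"jaw": -1},
  {"dp": [0.03,-0.02,0.75],"turn": [0,0,0],"jaw": -1},
  {"dp": [0.11,-0.04,0.97],"turn": [0,0,0],"jaw": -1},
  {"dp": [0.11,-0.05,0.96],"turn": [0,0,0],"jaw": -1},
  {"dp": [0,0,0],"turn": [0,0,0],"jaw": -1},
  {"dp": [0,0,0],"turn": [0,0,0],"jaw": -1},
])

```text
time_s: 13.25
tcp_pos: [0.4385, 0.1439, 0.0606]
tcp_rot: [0.838, 0.546, -0.0, -0.001]
contact_force: [-2.7, 5.9, -2.6]
grip_width: 0.0122
```

```bash
python3 -c "
from h import *
st()
p,d=eyes.camera('wrist');cv2.imwrite('pics/w2.png',p)
p,d=eyes.camera('scene');cv2.imwrite('pics/s6.png',cv2.resize(p[130:260,220:380],None,fx=4.5,fy=4.5,interpolation=cv2.INTER_CUBIC))"
```

```text
t 13.25 p [0.4385 0.1439 0.0606] board mm [-149.8    1.8   60.6] F [-2.68  5.87 -2.58] gw 0.0122
toolz [-0.002  0.001 -1.   ] tool y yaw -23.8 q [0.17 0.41 1.98 0.   0.75 0.58]
```

View pics/w2.png

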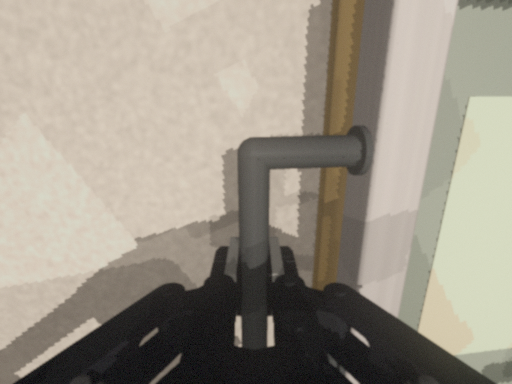

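View pics/s6.png

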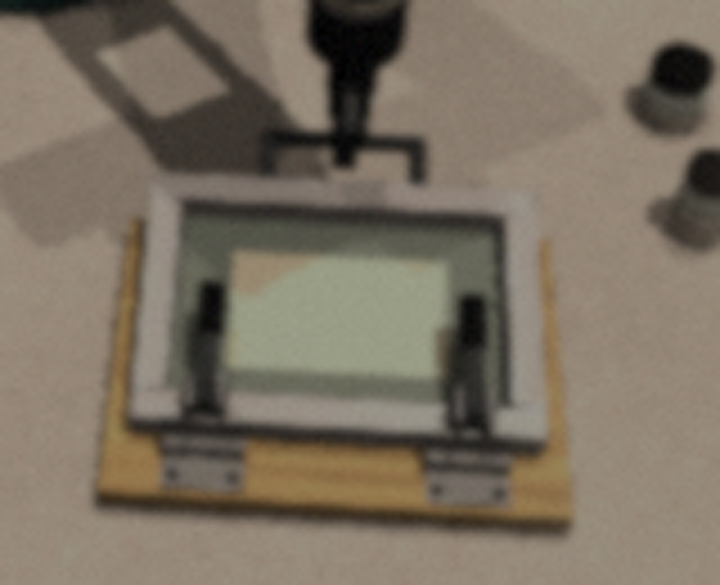

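Call:
send_rows([
  {"dp": [0.17,-0.07,0.95],"turn": [0,0,0],"jaw": -1},
  {"dp": [0.17,-0.08,0.96],"turn": [0,0,0],"jaw": -1},
  {"dp": [0.23,-0.1,0.94],"turn": [0,0,0],"jaw": -1},
  {"dp": [0.23,-0.1,0.94],"turn": [0,0,0],"jaw": -1},
  {"dp": [0.29,-0.13,0.92],"turn": [0,0,0],"jaw": -1},
  {"dp": [0.29,-0.13,0.92],"turn": [0,0,0],"jaw": -1},
  {"dp": [0.35,-0.15,0.9],"turn": [0,0,0],"jaw": -1},
  {"dp": [0.35,-0.15,0.89],"turn": [0,0,0],"jaw": -1},
  {"dp": [0.4,-0.18,0.87],"turn": [0,0,0],"jaw": -1},
  {"dp": [0.41,-0.17,0.87],"turn": [0,0,0],"jaw": -1},
  {"dp": [0,0,0],"turn": [0,0,0],"jaw": -1},
  {"dp": [0,0,0],"turn": [0,0,0],"jaw": -1},
])

```text
time_s: 14.55
tcp_pos: [0.4654, 0.1321, 0.1518]
tcp_rot: [0.838, 0.546, -0.001, -0.003]
contact_force: [-6.0, 7.5, 0.8]
grip_width: 0.012
```

```bash
python3 -c "
from h import *
st()"
```

```text
t 14.55 p [0.4654 0.1321 0.1518] board mm [-120.4    1.8  151.8] F [-5.99  7.54  0.83] gw 0.012
toolz [-0.005  0.003 -1.   ] tool y yaw -23.8 q [0.13 0.29 1.85 0.   1.01 0.54]
```

Call:
send_rows([
  {"dp": [0.4,-0.18,0.84],"turn": [0,0,0],"jaw": -1},
  {"dp": [0.43,-0.19,0.83],"turn": [0,0,0],"jaw": -1},
  {"dp": [0.48,-0.21,0.8],"turn": [0,0,0],"jaw": -1},
  {"dp": [0.48,-0.21,0.8],"turn": [0,0,0],"jaw": -1},
  {"dp": [0.53,-0.23,0.76],"turn": [0,0,0],"jaw": -1},
  {"dp": [0.53,-0.23,0.76],"turn": [0,0,0],"jaw": -1},
  {"dp": [0,0,0],"turn": [0,0,0],"jaw": -1},
  {"dp": [0,0,0],"turn": [0,0,0],"jaw": -1},
  {"dp": [0,0,0],"turn": [0,0,0],"jaw": -1},
])

```text
time_s: 15.45
tcp_pos: [0.494, 0.1196, 0.1996]
tcp_rot: [0.838, 0.546, -0.001, -0.003]
contact_force: [-5.0, 6.5, 1.9]
grip_width: 0.0123
```

```bash
cat > ang.py <<'E'
from h import *
import sys
st()
for c in ['top','scene']:
    p,d=eyes.camera(c);w=cloud(c,d);b=(w-O);x=b@EX*1000;y=b@EY*1000;z=w[...,2]*1000
    # side bars of the frame: |y| 128..147
    for sg in (1,-1):
        m=(d>0)&(abs(sg*y-137)<7)&(x>-60)&(x<85)&(z>60-5)
        k=np.polyfit(x[m],z[m],1);r=z[m]-np.polyval(k,x[m]);g=abs(r)<5;m2=np.where(m);k=np.polyfit(x[m][g],z[m][g],1)
        print(c,sg,m.sum(),g.sum(),'angle',np.degrees(np.arctan(-k[0])).round(2),'dist from hinge',np.round((k[0]*128+k[1]-38)*np.cos(np.arctan(k[0])),1))
    for yy in (-95,95):
        m=(d>0)&(abs(y-yy)<7)&(x>15)&(x<105)&(z>85)
        if m.sum()>10:
            k=np.polyfit(x[m],z[m],1);print(' lever',yy,m.sum(),'ang',np.degrees(np.arctan(-k[0])).round(1))
    cv2.imwrite(f'pics/{sys.argv[1]}_{c}.png',cv2.resize(p[80:270,160:400],None,fx=3,fy=3,interpolation=cv2.INTER_CUBIC))
E
python3 ang.py f1
```

```text
t 15.45 p [0.494  0.1196 0.1996] board mm [-89.2   1.9 199.6] F [-4.99  6.46  1.91] gw 0.0123
toolz [-0.005  0.003 -1.   ] tool y yaw -23.8 q [0.1  0.26 1.74 0.   1.14 0.51]
top 1 191 178 angle 38.11 dist from hinge 18.8
top -1 204 156 angle 37.27 dist from hinge 20.6
 lever -95 118 ang -17.8
 lever 95 122 ang -17.6
scene 1 230 204 angle 38.3 dist from hinge 16.0
scene -1 214 196 angle 38.47 dist from hinge 16.1
 lever -95 102 ang -10.8
 lever 95 118 ang -12.8
```

View pics/f1_scene.png

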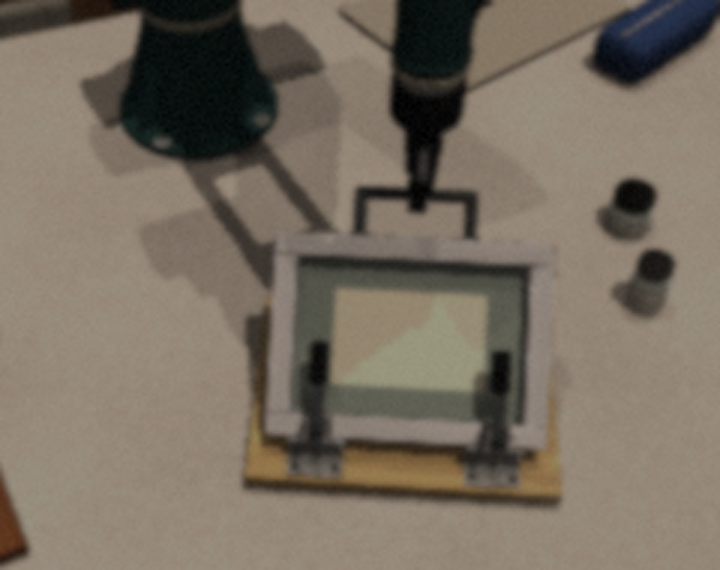

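```bash
cat > ang2.py <<'E'
from h import *
from scipy.optimize import least_squares
def run(c,d,t0):
    w=cloud(c,d);b=(w-O);x=b@EX*1000-128;y=b@EY*1000;z=w[...,2]*1000-38
    t=np.radians(t0)
    for _ in range(8):
        s=-x*np.cos(t)+z*np.sin(t);n=x*np.sin(t)+z*np.cos(t)
        m=(d>0)&(abs(n-17)<6)&(((abs(abs(y)-137.5)<8)&(s>40)&(s<222))|((abs(s-218.5)<8)&(abs(y)<140)))
        k=np.linalg.lstsq(np.c_[s[m],y[m],np.ones(m.sum())],n[m],rcond=None)[0]
        t+=np.arctan(k[0])
    # with offset fixed at 17
    k1=np.sum((n[m]-17)*s[m])/np.sum(s[m]**2)
    hb=(d>0)&(abs(y)<52)&(abs(y)>20)&(s>262)&(s<296)&(abs(n-4.5)<14)
    hs=(np.median(s[hb]),np.median(n[hb])) if hb.sum() else None
    print(c,m.sum(),'angle',np.degrees(t).round(2),'offset',k[2].round(1),'tilt y',k[1].round(4),'fixed-offset angle',np.degrees(t+k1).round(2),'handle s,n',hb.sum(),np.round(hs,1) if hs else '')
if __name__=='__main__':
    for c in ['top','scene']: run(c,np.load(c+'0.npz')['d'],0)
    for c in ['top','scene','wrist']:
        for r in range(2):
            p,d=eyes.camera(c); run(c,d,38)
    cv2.imwrite('pics/w3.png',p)
    st()
E
python3 ang2.py
```

```text
top 907 angle -0.1 offset 17.8 tilt y -0.0004 fixed-offset angle 0.14 handle s,n 85 [279.  11.]
scene 617 angle -0.06 offset 15.9 tilt y -0.0002 fixed-offset angle -0.4 handle s,n 61 [275.6   6.9]
top 629 angle 38.62 offset 17.4 tilt y 0.0007 fixed-offset angle 38.75 handle s,n 1 [277.1  10.2]
top 625 angle 38.45 offset 17.7 tilt y 0.0019 fixed-offset angle 38.67 handle s,n 1 [278.5  12.7]
scene 933 angle 38.57 offset 15.7 tilt y -0.0002 fixed-offset angle 38.17 handle s,n 93 [278.1   8.3]
scene 957 angle 38.49 offset 15.9 tilt y -0.0012 fixed-offset angle 38.16 handle s,n 89 [278.    9.5]
wrist 6682 angle 38.58 offset 17.1 tilt y -0.0012 fixed-offset angle 38.58 handle s,n 2947 [284.4   9.9]
wrist 6671 angle 38.58 offset 17.1 tilt y -0.0011 fixed-offset angle 38.59 handle s,n 2948 [284.4   9.9]
t 15.85 p [0.4939 0.1197 0.1995] board mm [-89.3   1.9 199.5] F [-6.48  5.39  1.26] gw 0.012
toolz [-0.005  0.003 -1.   ] tool y yaw -23.8 q [0.1  0.26 1.74 0.   1.14 0.51]
```

View pics/w3.png

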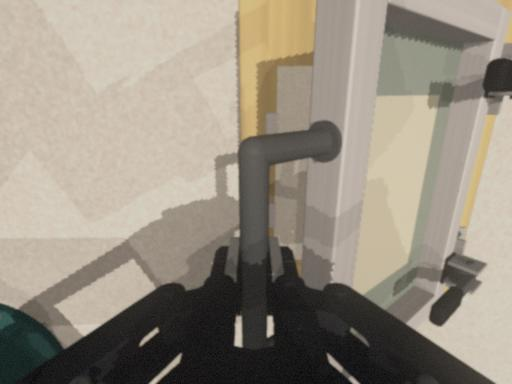

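Call:
send_rows([
  {"dp": [0.2,-0.09,0.28],"turn": [0,0,0],"jaw": -1},
  {"dp": [0.21,-0.09,0.28],"turn": [0,0,0],"jaw": -1},
  {"dp": [0,0,0],"turn": [0,0,0],"jaw": -1},
  {"dp": [0,0,0],"turn": [0,0,0],"jaw": -1},
  {"dp": [0,0,0],"turn": [0,0,0],"jaw": -1},
])

```text
time_s: 16.35
tcp_pos: [0.4983, 0.1178, 0.2054]
tcp_rot: [0.837, 0.546, -0.001, -0.002]
contact_force: [-6.3, 5.6, 3.6]
grip_width: 0.0114
```

```bash
python3 ang2.py
```

```text
top 907 angle -0.1 offset 17.8 tilt y -0.0004 fixed-offset angle 0.14 handle s,n 85 [279.  11.]
scene 617 angle -0.06 offset 15.9 tilt y -0.0002 fixed-offset angle -0.4 handle s,n 61 [275.6   6.9]
top 613 angle 39.97 offset 17.8 tilt y -0.0005 fixed-offset angle 40.22 handle s,n 2 [279.5  11.9]
top 606 angle 40.14 offset 17.3 tilt y 0.0016 fixed-offset angle 40.21 handle s,n 2 [279.6  11.2]
scene 952 angle 40.1 offset 15.5 tilt y 0.0005 fixed-offset angle 39.66 handle s,n 81 [277.8   9.4]
scene 950 angle 40.15 offset 15.6 tilt y -0.0007 fixed-offset angle 39.72 handle s,n 83 [277.6   9.2]
wrist 6465 angle 40.07 offset 17.1 tilt y -0.0012 fixed-offset angle 40.07 handle s,n 2960 [284.5   9.8]
wrist 6469 angle 40.08 offset 17.0 tilt y -0.0012 fixed-offset angle 40.07 handle s,n 2942 [284.5   9.8]
t 16.65 p [0.4983 0.1178 0.2054] board mm [-84.5   1.9 205.4] F [-7.73  5.68  2.39] gw 0.0122
toolz [-0.005  0.003 -1.   ] tool y yaw -23.8 q [0.09 0.26 1.73 0.   1.16 0.51]
```

Call:
send_rows([
  {"dp": [0,0,0],"turn": [0,0,0],"jaw": -1},
  {"dp": [0,0,0],"turn": [0,0,0],"jaw": -1},
  {"dp": [0,0,0],"turn": [0,0,0],"jaw": -1},
  {"dp": [0,0,0],"turn": [0,0,0],"jaw": -1},
  {"dp": [0,0,0],"turn": [0,0,0],"jaw": -1},
  {"dp": [0,0,0],"turn": [0,0,0],"jaw": -1},
  {"dp": [0,0,0],"turn": [0,0,0],"jaw": -1},
  {"dp": [0,0,0],"turn": [0,0,0],"jaw": -1},
  {"dp": [0,0,0],"turn": [0,0,0],"jaw": -1},
  {"dp": [0,0,0],"turn": [0,0,0],"jaw": -1},
  {"dp": [0,0,0],"turn": [0,0,0],"jaw": -1},
  {"dp": [0,0,0],"turn": [0,0,0],"jaw": -1},
], grip_force=80)

```text
time_s: 17.85
tcp_pos: [0.4982, 0.1178, 0.2054]
tcp_rot: [0.837, 0.546, -0.001, -0.002]
contact_force: [-7.1, 6.1, 2.9]
grip_width: 0.0113
```

```bash
python3 ang2.py; python3 - <<'E'
from h import *
t=np.radians(40.07)
def pts(c,d):
    w=cloud(c,d);b=(w-O);x=b@EX*1000-128;y=b@EY*1000;z=w[...,2]*1000-38
    return -x*np.cos(t)+z*np.sin(t),y,x*np.sin(t)+z*np.cos(t)
for c in ['top','scene']:
    p,d=eyes.camera(c);s,y,n=pts(c,d)
    for yy in(-95,95):
        m=(d>0)&(abs(y-yy)<8)&(s>15)&(s<125)
        print(c,yy,'n (flat: 47 grip top)',[(a,int(np.median(n[q]))) for a in range(20,125,10) for q in [m&(s>=a)&(s<a+10)] if q.sum()])
    for o in ["squeegee","ink_jar_1","tumbler"]: print(o,[(round(r['score'],2),np.round(r['point']).tolist()) for r in eyes.spot_in(o,c)][:3])
    cv2.imwrite(f'pics/f2_{c}.png',p)
E
```

```text
top 907 angle -0.1 offset 17.8 tilt y -0.0004 fixed-offset angle 0.14 handle s,n 85 [279.  11.]
scene 617 angle -0.06 offset 15.9 tilt y -0.0002 fixed-offset angle -0.4 handle s,n 61 [275.6   6.9]
top 604 angle 39.98 offset 17.5 tilt y 0.001 fixed-offset angle 40.13 handle s,n 2 [279.8  12.1]
top 615 angle 40.07 offset 17.3 tilt y 0.001 fixed-offset angle 40.16 handle s,n 2 [279.4  11.3]
scene 946 angle 39.99 offset 15.9 tilt y -0.0006 fixed-offset angle 39.66 handle s,n 83 [278.1   9.1]
scene 952 angle 39.96 offset 16.0 tilt y -0.0001 fixed-offset angle 39.66 handle s,n 84 [277.8   8.7]
wrist 6454 angle 40.06 offset 17.0 tilt y -0.0011 fixed-offset angle 40.04 handle s,n 2939 [284.5   9.8]
wrist 6462 angle 40.05 offset 17.0 tilt y -0.0012 fixed-offset angle 40.04 handle s,n 2951 [284.5   9.8]
t 18.15 p [0.4983 0.1178 0.2054] board mm [-84.6   1.9 205.4] F [-6.75  5.6   3.83] gw 0.0115
toolz [-0.005  0.003 -1.   ] tool y yaw -23.8 q [0.09 0.26 1.73 0.   1.16 0.51]
top -95 n (flat: 47 grip top) [(20, 44), (30, 43), (40, 44), (50, 44), (60, 42), (70, 21), (80, -2), (90, 20), (100, 44), (110, 39), (120, -3)]
top 95 n (flat: 47 grip top) [(20, 43), (30, 19), (40, 40), (50, 41), (60, 44), (70, 21), (80, 44), (90, 22), (100, 0), (110, 37), (120, -4)]
squeegee [(0.6, [381.0, 168.0])]
ink_jar_1 [(0.81, [122.0, 166.0]), (0.57, [106.0, 208.0])]
tumbler [(0.55, [376.0, 243.0])]
scene -95 n (flat: 47 grip top) [(20, 42), (30, 42), (40, 42), (50, 41), (60, 42), (70, 45), (80, 45), (90, 46), (100, 45), (110, -5), (120, -8)]
scene 95 n (flat: 47 grip top) [(20, 43), (30, 42), (40, 41), (50, 41), (60, 43), (70, 43), (80, 46), (90, 44), (100, 44), (110, -5), (120, -8)]
squeegee [(0.87, [146.0, 244.0])]
ink_jar_1 [(0.78, [368.0, 147.0]), (0.78, [376.0, 174.0])]
tumbler [(0.97, [145.0, 180.0])]
```

View pics/f2_scene.png

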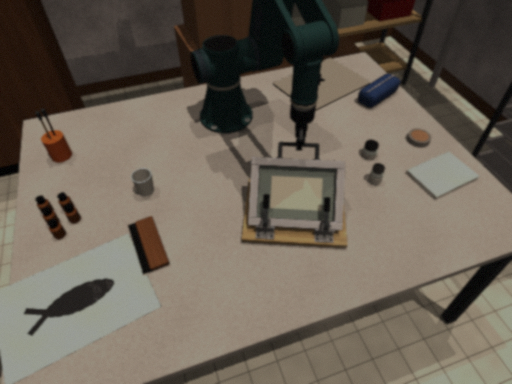

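The screen is held steady at 40° by the handle (300,150). Both levers lie parallel to it, at about (268,207) and (325,205). The squeegee, jars and tumbler have not moved. Handing in.

```bash
python3 -c "
from plant import workorder
print(workorder.close_job())"
```

```text
the job is handed in; nothing more can be done
None
```

The screen is at 40 degrees and the gripper is still holding the handle at 80 N. I pressed both clamp levers flat first, right then left, and handed the job in at about 18 s of the 61 s allowed.

- **Levers:** I pressed each onto its stop. The right one took about 20 N. The left read 12 N, and I pressed it 1 mm further without a new force reading. Depth readings put both grip tops at about 85 mm above the table before the lift. At 40 degrees the scene camera showed both still parallel to the screen. The top camera's depth there was patchy, with some readings falling through to the mesh, so that part rests on the scene camera.
- **Screen angle:** the first lift stopped at about 38.6°, so I raised it a little more. The wrist, top and scene cameras then gave 40.06°, 40.0° and 40.0°. It held through a 1.2 s wait. Fitting with the frame height fixed instead gave 39.7° from the scene camera and 40.15° from the top one.
- **Grip:** the gripper reads about 12 mm on the 14 mm bar. The bar sits about 4 mm nearer the fingertips than the pad centre, having shifted about 5 mm during the lift. About 8 N of sideways push remains along the screen. The last checks showed no further movement.
- **Squeegee, jars and tumbler:** all were detected within a few pixels of where they started.

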